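Set the sheet stop and hold the print screen open

TASK

On the yellow screen-printing board, slide the blue sheet stop along its rail until its white pointer is at the red mark. Then lift the hinged screen by its red bar to 40 degrees, without letting it drop, and hold it there so that a sheet can be slid underneath: finish while still holding the bar, since the screen falls shut if released. Leave the stop at the mark and the bottles, jar, tape, squeegee and clamp where they are.

Things in the scene. Friction and masses are not known exactly. Their poses are not given: they have to be found in the camera images.
- board: yellow baseboard of a small hinged screen press, fixed to the table, 360 mm (own x) by 420 mm (own y), 18 mm thick, reaching from x = -160 to +200 and y = -170 to +250 in its own frame; origin on the table below the middle of the screen's width; own x points away from the robot towards the hinge, own z up. Its yaw is the yaw of the whole press
- screen (a joint): angle of the hinged screen, rad: 0 = lying shut, grows as its near edge is lifted, up to 1.3. No stay or spring: the screen (about 0.7 kg, 3 to 4 N at the bar) falls shut when released
- screen_hinge (a point): middle of the screen's hinge line, 37 mm above the table, 142 mm along the board's +x from its origin; the hinge line runs along the board's y
- lift_bar: red round grip sleeve, 14 mm thick, 120 mm long, that turns freely on a rod between two sloping dark posts at the screen's near edge. Origin at its middle; own y runs along it. It lies 300 mm from the hinge line and 43 mm above the screen's mid-plane (screen shut: 80 mm above the table, 30 mm above the frame's top) and goes round the hinge line with the screen
- lay (a joint): position of the blue sheet stop on its rail, m: 0 = end nearest the robot, grows away from the robot (board's +x) to 0.14. Slides with about 2 N of friction and stays where it is left
- lay_grip (a point): middle of the stop's upright blue fin, the part to grip: 24 mm along the rail, 16 mm across; its top is 24 mm above this point, the stop's wider body (50 by 36 mm) starts 26 mm below it; this point is 70 mm above the table. The rail runs along the board's x, 185 mm to the left (board's +y) of the screen's middle, 45 mm clear of the screen frame
- lay_pointer (a point): outer tip of the stop's white pointer, 3 mm wide, on the stop's left side (board's +y), level along the rail with the fin's middle
- mark: red mark painted on the board beside the rail, 6 mm along the rail by 22 mm; origin at its middle on the board's top; own x runs along the rail. The pointer is at the mark when both are level along the rail
- ink_a: black ink bottle with a red cap, 62 mm across, 170 mm tall, standing; origin at its foot; a bystander
- ink_b: second black ink bottle like the first; a bystander
- jar: small green glass jar with a white lid, 64 mm across, 70 mm tall, standing to the left of the yellow board; origin at its foot; a bystander
- tape: roll of blue tape lying flat, 90 mm across, 24 mm high; origin under its centre; a bystander
- squeegee: wooden squeegee with black rubber blade lying flat to the right of the yellow board, 200 mm long (own y), about 75 mm wide, 22 mm high; a bystander
- clamp: small blue bar clamp, 100 mm long (own x), 50 mm high; a bystander

How it is judged:
By the outcome, as a careful person would: the job done as asked, in the order asked, and still so for the second after the job is handed in, while the arm keeps its last pose, push and grip.
It also fails if it takes over 53 s, if anything falls off the work surface, if the arm or the gripper's body presses on something with over 40 N, if the wrist force passes 120 N, or if a joint passes its speed limit or range.

ROBOT

A 7-joint arm with a two-finger parallel gripper is mounted at the origin on the work surface. World frame = base frame: x ahead of the robot, y to its left, z up, the work surface at z = 0. Lengths are in mm, angles in rad, forces in N, time in s.
With the tool pointing down it reaches from about 400 to 850 mm from the base axis. Payload 4.4 kg.
Tool frame: the origin (TCP) lies between the finger pads; the fingertips stand 25 mm ahead of it and the grasp point (between the pads) lies 6 mm ahead of it; z points along the fingers, y is the line along which they close (so a half turn about z gives the same grasp; the last joint's range is limited). The gripper opens to 94 mm and grips with 3 to 60 N. Pads are 16 mm wide; open, the fingers measure 119 mm over their backs; the gripper's body (75 mm by 177 mm) begins 78 mm behind the grasp point.
Start: joints at [1.278, 0.628, 0.038, 1.517, -0.027, 0.996, -0.02], TCP at [146.187, -633.362, 230.478] pointing down, gripper open.
Joint ranges: [-3.06, 3.06], [-0.37, 2.12], [-1.25, 1.32], [0.18, 2.47], [-1.1, 4.24], [0.23, 1.98], [-2.94, 2.94]. Speed limits (rad/s): [2.57, 2.57, 3.14, 3.14, 3.14, 3.14, 3.14].

INTERFACE

Orientations are given as a 3x3 rotation matrix whose columns are the frame's x, y, z axes.
In Python, from plant import status, get_image, ctrl gives the robot as it stands. The module is installed in compiled form; this text tells all that it offers.
- The arm moves only by the tool apply_moves, never from a script. Its argument "deltas" is a list that holds one entry, the list of rows, each a list of 7 numbers: the turn, a rotation vector about the tool's x, y, z each as a share of 180 degrees, from -1 to 1, then the shift along the tool's x, y, z each as a share of 300 mm, from -1 to 1, then the opening, from 0 (shut) to 1 (fully open). In form: [[[rx, ry, rz, tx, ty, tz, hand], ...]]. A call has 1 to 5 rows; each row shifts and turns the commanded pose from where the row before left it, along the tool's axes as they then stand; what a row does not reach is not made up. A row lasts 1/10 s, in which the tool goes at most 50 mm and 8.59 degrees, less where a joint would pass 70% of its speed; a pose out of reach is approached as far as the arm can. A call with a number of a shift or a turn outside -1 to 1 is refused whole. A call with a gripper value outside its range is refused whole. The fingers move at their own pace and stop on an object; the grip force is fixed at half the most. Time passes only in rows, so rows that do not move let the fingers close. It gives the time, the measured TCP pose, the force, the opening and the grip force at its end, in the units of the state.
- status.observe(): the state, without advancing time (a new reading comes with each control period).
- get_image(name): name is "side" or "top"; returns a dict with "img" (384x512x3 uint8, blue, green, red), "fov_y" (degrees; the focal length in pixels is half the picture's height over the tangent of half this angle, whatever the lens; pixels are square), "cx", "cy" (the principal point, pixels), "R" (3x3) and "t" (3): a world point X has camera coordinates R X + t. Camera axes: x right, y down, z forward; pixel columns grow to the right and rows downward; lengths in mm; the calibration is good to about 2 mm. A picture is of the moment at which its call begins. There is no depth.
- ctrl.hand_in(): hands the job in; it is judged then, once.
The state is a dict: "time": time; "joint_pos": joint angles; "joint_vel": joint speeds; "joint_torque": joint torques, N m; "tool_pos": TCP position; "tcp_rot": TCP orientation; "wrist_force": force on the tool from outside, world axes, zero at the start; "torque": the same for the moment, N m; "opening": finger opening in mm; "gripper_force": force on a finger pad.
Only numpy, scipy, OpenCV 4.12 (cv2) and the standard library are available. Lean on these libraries where they do the work, as an engineer would, in place of code of your own. Each camera call takes 0.05 s, during which the arm holds its last target. There are 200 camera calls.

## Working session

There is one attempt and no reset: what is moved stays moved. The work goes in short steps, Python scripts to look and compute and a tool call to move; the robot and the scene stay as the last step left them, time stands still between calls to the robot, and variables do not carry over. Pictures are saved under pics/ and viewed, at most 10 in all, crops included, and the job is handed in when it is done.

Besides the shell and the picture viewer there is one more tool, called after "Request:" as name(argument=value, ...), one argument or row to a line, values as JSON. apply_moves: Moves the arm, as the interface text tells. Shift numbers are shares of 300 mm and turn numbers shares of 180 degrees, none past 1 either way. Its arguments: {"type":"object","properties":{"deltas":{"type":"array"}},"required":["deltas"]}

```bash
mkdir -p pics; python3 - <<'E'
from plant import status,get_image
import cv2,numpy as np,pickle
s=status.observe();print(s['time'],s['tool_pos'],np.round(s['tcp_rot'],3).tolist(),s['opening'])
for n in('top','side'):
    d=get_image(n);pickle.dump(d,open(n+'.pkl','wb'));cv2.imwrite(f'pics/{n}0.png',cv2.resize(d['img'],(800,600),interpolation=cv2.INTER_CUBIC))
    print(n,d['fov_y'],d['cx'],d['cy'],np.round(d['R'],3).tolist(),np.round(d['t'],1))
E
```

```text
0.0 [ 146.06353355 -632.76508739  229.58976919] [[0.974, 0.225, -0.0], [0.225, -0.974, 0.002], [-0.0, -0.002, -1.0]] 94.06612940193392
top 48.40485017917119 257.99816024441327 189.53776032740694 [[0.013, -1.0, -0.012], [-0.994, -0.012, -0.106], [0.105, 0.014, -0.994]] [ -39.5  616.9 1298.1]
side 49.500959255490415 250.92307624927494 187.1719960898697 [[-0.969, -0.247, 0.02], [-0.181, 0.647, -0.741], [0.17, -0.721, -0.672]] [ 560.6  200.2 1202.1]
```

View pics/top0.png

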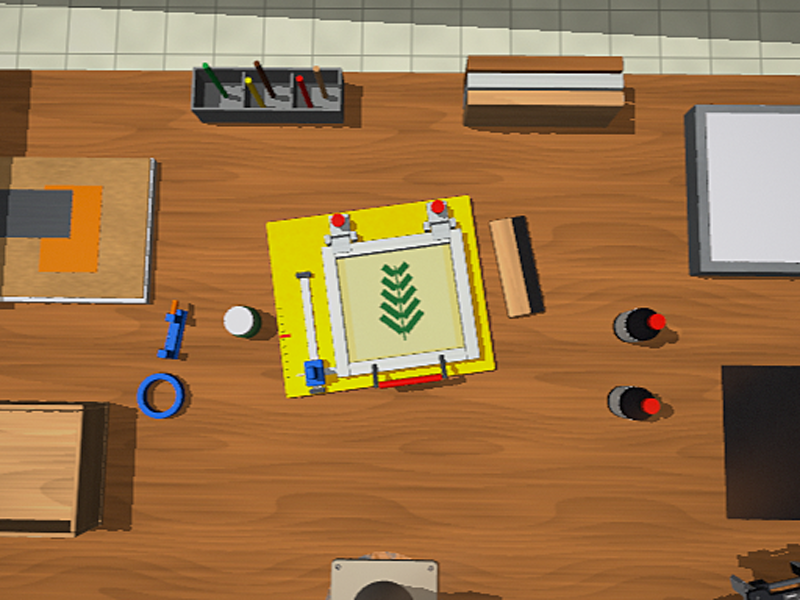

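View pics/side0.png

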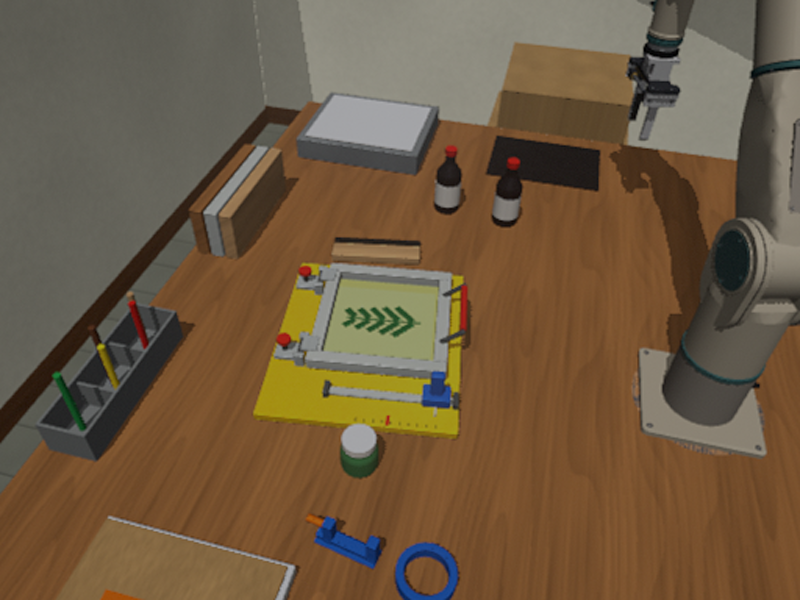

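The top view shows the board corners (267,222), (469,196), (495,370), (287,398), the bar near (410,381), the mark near (285,336) and the fin near (315,368). The side view shows the same press, with the fin near (438,382) and the mark near (388,420).

```bash
cat > h.py <<'E'
import numpy as np,cv2,pickle
from scipy.optimize import least_squares
def proj(d,X):
    f=192/np.tan(np.radians(d['fov_y']/2));c=np.asarray(X)@d['R'].T+d['t']
    return c[:,:2]/c[:,2:]*f+[d['cx'],d['cy']]
def ray(d,p,z):
    f=192/np.tan(np.radians(d['fov_y']/2));v=np.array([(p[0]-d['cx'])/f,(p[1]-d['cy'])/f,1])@d['R']
    o=-d['R'].T@d['t'];return o+v*(z-o[2])/v[2]
def rot(a):return np.array([[np.cos(a),-np.sin(a),0],[np.sin(a),np.cos(a),0],[0,0,1]])
def red(d,win):
    x0,y0,x1,y1=win;i=d['img'][y0:y1,x0:x1].astype(float)
    w=np.clip(i[...,2]-np.maximum(i[...,0],i[...,1])-50,0,None);Y,X=np.mgrid[y0:y1,x0:x1]
    return np.array([(w*X).sum(),(w*Y).sum()])/w.sum()
E
python3 - <<'E'
from h import *
T,S=[pickle.load(open(n+'.pkl','rb')) for n in('top','side')]
B=np.array([[200,250,18],[200,-170,18],[-160,-170,18],[-160,250,18],[-158,0,80.]])
k=.64
pt=np.array([[267,222],[469,196],[495,370],[287,398],[410,381]])*k
ps=np.array([[257,417],[300,264],[464,277],[459,435],[464,308]])*k
bt=red(T,(238,236,286,250));pt[4]=bt
bs=red(S,(288,178,304,216));ps[4]=bs
def res(p):
    W=B@rot(p[2]).T+[p[0],p[1],0]
    return np.r_[(proj(T,W)-pt).ravel(),(proj(S,W)-ps).ravel()]
r=least_squares(res,[550,0,.1],loss='soft_l1');print(r.x,np.round(res(r.x).reshape(-1,2),1).tolist())
p=r.x
def toB(X):return rot(p[2]).T@(np.array(X)-[p[0],p[1],0])
print('bar',ray(T,bt,80),ray(S,bs,80))
mt=red(T,(176,205,188,222));ms=red(S,(240,262,256,276))
for d,m in((T,mt),(S,ms)):X=ray(d,m,18);print('mark',m,X,toB(X))
for d,q in((T,(316,365)),(S,(438,376))):X=ray(d,np.array(q)*k,94);print('fintop',X,toB(X))
for n,d,(x0,y0,x1,y1) in(('t',T,(170,190,220,260)),('s',S,(230,225,310,285))):
    cv2.imwrite(f'pics/c{n}.png',cv2.resize(d['img'][y0:y1,x0:x1],None,fx=8,fy=8,interpolation=cv2.INTER_CUBIC))
E
python3 -c "
import cv2,numpy as np
a=cv2.imread('pics/ct.png');b=cv2.imread('pics/cs.png')
a=cv2.resize(a,(300,420));b=cv2.resize(b,(500,375));c=np.zeros((420,800,3),np.uint8);c[:,:300]=a;c[:375,300:]=b;cv2.imwrite('pics/cc.png',c)"
```

```text
[ 6.05804469e+02 -2.38778577e+01  1.50836407e-01] [[-1.4, 0.6], [-0.4, -0.8], [-0.0, 0.1], [-0.9, 0.8], [0.1, 0.7], [-2.8, -1.9], [0.8, -1.2], [-0.5, -1.3], [-0.1, -1.0], [0.3, 0.6]]
bar [451.5231443  -47.28283532  80.        ] [450.90717326 -49.95775145  80.        ]
mark [181.41860465 214.87315011] [536.0886541  207.70324884  18.        ] [-34.12568619 239.42752825  18.        ]
mark [247.60550459 268.57033639] [536.41523139 203.597377    18.        ] [-34.41978616 235.31920237  18.        ]
fintop [478.49335718 129.8831539   94.        ] [-102.76067518  171.14558562   94.        ]
fintop [461.98027866 147.60855229  94.        ] [-116.42275125  191.15106456   94.        ]
```

View pics/cc.png

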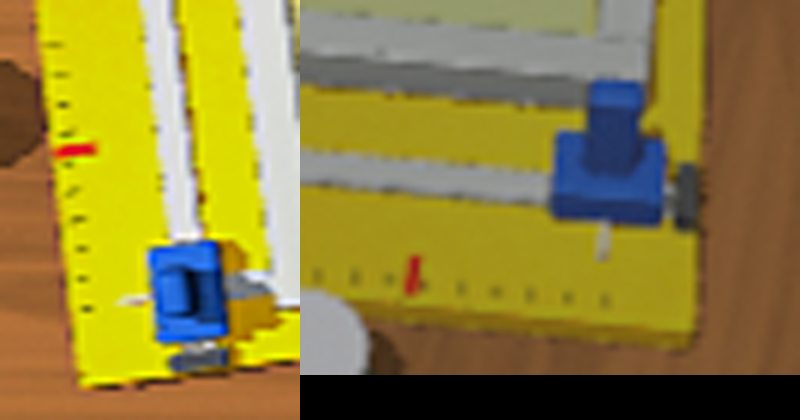

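The crops show the fin in the top view at about (178,290), with its pointer tip at (120,301). In the side view the tip is at (602,260). The mark is about 6 scale ticks further along.

```bash
python3 - <<'E'
from h import *
T,S=[pickle.load(open(n+'.pkl','rb')) for n in('top','side')]
p=np.array([605.8,-23.9,.1508])
def tri(a,b):
    r=least_squares(lambda X:np.r_[proj(T,[X])[0]-a,proj(S,[X])[0]-b],[480,150,50]);return r.x,rot(p[2]).T@(r.x-[p[0],p[1],0]),r.fun.round(1)
print('tip',tri((190,240.1),(278.2,266.4)))
print('fintop',tri((199.3,238),(280.2,239)))
print('mark',tri((181.4,214.9),(247.6,268.6)))
# joint fit fin
E=rot(p[2])
for s in(-115,-110,-105,-100):
    W=(E@np.array([[s,185,94],[s,203,46],[s,185,70.]]).T).T+[p[0],p[1],0];print(s,((proj(T,W)-[170,190])*6).round().tolist(),((proj(S,W)-[230,225])*6.25+[300,0]).round().tolist())
from scipy.spatial.transform import Rotation as R
from plant import status
print(R.from_matrix(status.observe()['tcp_rot']).as_euler('ZYX'))
E
```

```text
tip (array([457.38896511, 177.61172335,  21.9360378 ]), array([-116.45382424,  221.52046575,   21.9360378 ]), array([ 0. ,  0.2, -0.2, -0. ]))
fintop (array([464.58744534, 138.67274922,  89.96649309]), array([-115.18680514,  181.94198059,   89.96649309]), array([ 0. ,  0.3, -0.3, -0. ]))
mark (array([535.71101085, 206.8956394 ,  22.39726519]), array([-34.62134248, 238.70579425,  22.39726519]), array([ 0.,  0., -0., -0.]))
-115 [[169.0, 290.0], [148.0, 294.0], [176.0, 290.0]] [[612.0, 86.0], [603.0, 190.0], [608.0, 123.0]]
-110 [[167.0, 280.0], [147.0, 285.0], [175.0, 280.0]] [[600.0, 85.0], [591.0, 189.0], [597.0, 122.0]]
-105 [[166.0, 270.0], [145.0, 275.0], [173.0, 270.0]] [[589.0, 84.0], [580.0, 188.0], [585.0, 121.0]]
-100 [[165.0, 260.0], [144.0, 265.0], [172.0, 260.0]] [[577.0, 83.0], [568.0, 187.0], [574.0, 120.0]]
[ 2.26795053e-01  4.57402138e-05 -3.13991757e+00]
```

```bash
cat >> h.py <<'E'
def plan(segs,opening=1.0,start=None):
    """segs: (xyz, yaw(tool x world), nrows); tool kept pointing down"""
    from plant import status
    from scipy.spatial.transform import Rotation as Ro
    s=status.observe();P=np.array(s['tool_pos']);Q=Ro.from_matrix(s['tcp_rot'])
    print(round(s['time'],2),P.round(1),np.round(s['wrist_force'],1),round(s['opening'],1))
    for X,yaw,n in segs:
        X=np.array(X,float);G=Ro.from_euler('ZX',[yaw,np.pi]);dP=(X-P)/n;dv=(Q.inv()*G).as_rotvec()/n
        for _ in range(n):
            row=np.r_[dv/np.pi,Q.inv().apply(dP)/300,opening].round(3)
            print(row.tolist(),end=',\n' );P=P+dP;Q=Q*Ro.from_rotvec(row[:3]*np.pi)
        print()
E
python3 - <<'E'
from h import *
plan([((330,-330,270),.95,10),((464,100,200),1.722,11)])
E
```

```text
0.1 [ 146.  -632.8  229.7] [-0.1  0.5  0.6] 94.2
[-0.0, -0.0, -0.023, 0.082, -0.085, -0.013, 1.0],
[-0.0, -0.0, -0.023, 0.088, -0.078, -0.013, 1.0],
[-0.0, -0.0, -0.023, 0.094, -0.072, -0.013, 1.0],
[-0.0, -0.0, -0.023, 0.099, -0.065, -0.013, 1.0],
[-0.0, -0.0, -0.023, 0.103, -0.058, -0.013, 1.0],
[-0.0, -0.0, -0.023, 0.107, -0.05, -0.013, 1.0],
[-0.0, -0.0, -0.023, 0.11, -0.042, -0.013, 1.0],
[-0.0, -0.0, -0.023, 0.113, -0.034, -0.013, 1.0],
[-0.0, -0.0, -0.023, 0.115, -0.026, -0.013, 1.0],
[-0.0, -0.0, -0.023, 0.117, -0.017, -0.013, 1.0],

[-0.0, -0.0, -0.022, 0.13, -0.043, 0.021, 1.0],
[-0.0, -0.0, -0.022, 0.132, -0.034, 0.021, 1.0],
[-0.0, -0.0, -0.022, 0.134, -0.025, 0.021, 1.0],
[-0.0, -0.0, -0.022, 0.136, -0.015, 0.021, 1.0],
[-0.0, -0.0, -0.022, 0.136, -0.006, 0.021, 1.0],
[-0.0, -0.0, -0.022, 0.136, 0.004, 0.021, 1.0],
[-0.0, -0.0, -0.022, 0.136, 0.013, 0.021, 1.0],
[-0.0, -0.0, -0.022, 0.135, 0.022, 0.021, 1.0],
[-0.0, -0.0, -0.022, 0.133, 0.032, 0.021, 1.0],
[-0.0, -0.0, -0.022, 0.13, 0.041, 0.021, 1.0],
[-0.0, -0.0, -0.022, 0.127, 0.05, 0.021, 1.0],
```

Request:
apply_moves(
  deltas=[
    [[0,0,-0.023,0.082,-0.085,-0.013,1],[0,0,-0.023,0.088,-0.078,-0.013,1],[0,0,-0.023,0.094,-0.072,-0.013,1],[0,0,-0.023,0.099,-0.065,-0.013,1],[0,0,-0.023,0.103,-0.058,-0.013,1]],
  ],
)

```text
time: 0.6
tool_pos: [238.4, -480.2, 249.8]
tcp_rot: [[0.83, 0.557, -0.0], [0.557, -0.83, 0.001], [0.0, -0.001, -1.0]]
wrist_force: [0.6, -0.4, 0.3]
opening: 93.7
gripper_force: 0.0
```

Request:
apply_moves(
  deltas=[
    [[0,0,-0.023,0.107,-0.05,-0.013,1],[0,0,-0.023,0.11,-0.042,-0.013,1],[0,0,-0.023,0.113,-0.034,-0.013,1],[0,0,-0.023,0.115,-0.026,-0.013,1],[0,0,-0.023,0.117,-0.017,-0.013,1]],
  ],
)

```text
time: 1.1
tool_pos: [330.2, -329.1, 269.5]
tcp_rot: [[0.58, 0.815, -0.0], [0.815, -0.58, 0.0], [-0.0, -0.0, -1.0]]
wrist_force: [-0.3, 0.5, -0.8]
opening: 93.9
gripper_force: 0.0
```

Request:
apply_moves(
  deltas=[
    [[0,0,-0.022,0.13,-0.043,0.021,1],[0,0,-0.022,0.132,-0.034,0.021,1],[0,0,-0.022,0.134,-0.025,0.021,1],[0,0,-0.022,0.136,-0.015,0.021,1],[0,0,-0.022,0.136,-0.006,0.021,1]],
  ],
)

```text
time: 1.6
tool_pos: [390.7, -133.4, 237.7]
tcp_rot: [[0.27, 0.963, 0.0], [0.963, -0.27, -0.0], [-0.0, 0.0, -1.0]]
wrist_force: [1.8, -1.1, 0.5]
opening: 93.8
gripper_force: 0.0
```

```bash
python3 - <<'E'
from h import *
plan([((464.5,140,170),1.722,8),((464.5,140,130),1.722,2)])
E
```

```text
1.6 [ 390.7 -133.4  237.7] [ 1.8 -1.1  0.5] 93.8
[0.0, 0.0, -0.017, 0.118, -0.001, 0.028, 1.0],
[0.0, 0.0, -0.017, 0.118, 0.005, 0.028, 1.0],
[0.0, 0.0, -0.017, 0.117, 0.011, 0.028, 1.0],
[0.0, 0.0, -0.017, 0.117, 0.018, 0.028, 1.0],
[0.0, 0.0, -0.017, 0.116, 0.024, 0.028, 1.0],
[0.0, 0.0, -0.017, 0.114, 0.03, 0.028, 1.0],
[0.0, 0.0, -0.017, 0.112, 0.036, 0.028, 1.0],
[0.0, 0.0, -0.017, 0.11, 0.042, 0.028, 1.0],

[0.0, 0.0, 0.0, 0.0, -0.0, 0.067, 1.0],
[0.0, 0.0, 0.0, 0.0, -0.0, 0.067, 1.0],
```

Request:
apply_moves(
  deltas=[
    [[0,0,-0.017,0.118,-0.001,0.028,1],[0,0,-0.017,0.118,0.005,0.028,1],[0,0,-0.017,0.117,0.011,0.028,1],[0,0,-0.017,0.117,0.018,0.028,1],[0,0,-0.017,0.116,0.024,0.028,1]],
  ],
)

```text
time: 2.1
tool_pos: [437.2, 37.2, 195.5]
tcp_rot: [[0.007, 1.0, -0.0], [1.0, -0.007, -0.0], [-0.0, -0.0, -1.0]]
wrist_force: [-0.1, 0.0, -0.3]
opening: 94.1
gripper_force: 0.0
```

Request:
apply_moves(
  deltas=[
    [[0,0,-0.017,0.114,0.03,0.028,1],[0,0,-0.017,0.112,0.036,0.028,1],[0,0,-0.017,0.11,0.042,0.028,1],[0,0,0,0,0,0.067,1],[0,0,0,0,0,0.067,1]],
  ],
)

```text
time: 2.6
tool_pos: [465.3, 139.7, 129.9]
tcp_rot: [[-0.153, 0.988, 0.001], [0.988, 0.153, 0.001], [0.001, 0.001, -1.0]]
wrist_force: [-0.5, -0.7, -0.1]
opening: 93.8
gripper_force: 0.0
```

```bash
python3 - <<'E'
from h import *
from plant import get_image
plan([((464.5,140,79),1.722,3)])
d=get_image('side');e=get_image('top')
a=cv2.resize(d['img'][170:290,210:330],(400,400),interpolation=3);b=cv2.resize(e['img'][180:270,150:240],(400,400),interpolation=3)
cv2.imwrite('pics/a1.png',np.hstack([a,b]))
E
```

```text
2.6 [465.3 139.7 129.9] [-0.5 -0.7 -0.1] 93.8
[0.0, -0.0, 0.0, 0.0, -0.001, 0.057, 1.0],
[0.0, -0.0, 0.0, 0.0, -0.001, 0.057, 1.0],
[0.0, -0.0, 0.0, 0.0, -0.001, 0.057, 1.0],
```

View pics/a1.png

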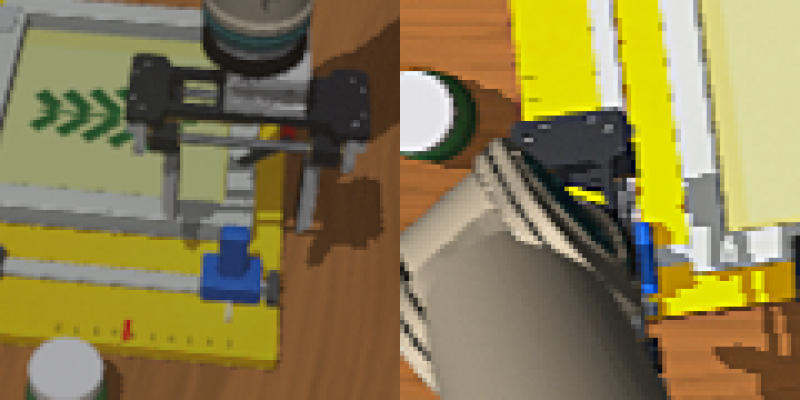

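The side view shows the fingers straddling the fin (fin top (235,228), fingers at x of about 185 and 308), so I'm descending and closing.

Request:
apply_moves(
  deltas=[
    [[0,0,0,0,-0.001,0.057,1],[0,0,0,0,-0.001,0.057,1],[0,0,0,0,-0.001,0.057,1],[0,0,0,0,0,0,0],[0,0,0,0,0,0,0]],
  ],
)

```text
time: 3.2
tool_pos: [464.5, 138.0, 79.9]
tcp_rot: [[-0.151, 0.989, 0.0], [0.989, 0.151, 0.0], [-0.0, 0.0, -1.0]]
wrist_force: [0.4, -0.4, -0.2]
opening: 81.6
gripper_force: 0.0
```

Request:
apply_moves(
  deltas=[
    [[0,0,0,0,0,0,0],[0,0,0,0,0,0,0],[0,0,0,0,0,0,0],[0,0,0,0,0,0,0],[0,0,0,0,0,0,0]],
  ],
)

```text
time: 3.7
tool_pos: [464.3, 138.0, 79.5]
tcp_rot: [[-0.151, 0.989, 0.0], [0.989, 0.151, 0.0], [0.0, 0.0, -1.0]]
wrist_force: [-0.0, -0.1, -0.1]
opening: 41.3
gripper_force: 0.0
```

Request:
apply_moves(
  deltas=[
    [[0,0,0,0,0,0,0],[0,0,0,0,0,0,0],[0,0,0,0,0,0,0],[0,0,0,0,0,0,0]],
  ],
)

```text
time: 4.1
tool_pos: [464.3, 138.1, 79.3]
tcp_rot: [[-0.151, 0.989, 0.0], [0.989, 0.151, 0.0], [0.0, 0.0, -1.0]]
wrist_force: [0.1, -0.1, 0.6]
opening: 23.9
gripper_force: 30.0
```

Request:
apply_moves(
  deltas=[
    [[0,0,0,0,0.05,0,0],[0,0,0,0,0.06,0,0],[0,0,0,0,0.06,0,0],[0,0,0,0,0.06,0,0],[0,0,0,0,0.035,0,0]],
  ],
)

```text
time: 4.6
tool_pos: [543.2, 149.8, 79.3]
tcp_rot: [[-0.15, 0.989, -0.001], [0.989, 0.15, -0.001], [-0.0, -0.001, -1.0]]
wrist_force: [-2.5, -0.7, 5.2]
opening: 24.1
gripper_force: 30.0
```

```bash
python3 - <<'E'
from h import *
from plant import get_image
plan([])
d=get_image('side');e=get_image('top');pickle.dump((d,e),open('m.pkl','wb'))
a=cv2.resize(d['img'][240:290,215:265],(400,400),interpolation=3);b=cv2.resize(e['img'][190:240,165:215],(400,400),interpolation=3)
cv2.imwrite('pics/a2.png',np.hstack([a,b]))
E
```

```text
4.6 [543.2 149.8  79.3] [-2.5 -0.7  5.2] 24.1
```

View pics/a2.png

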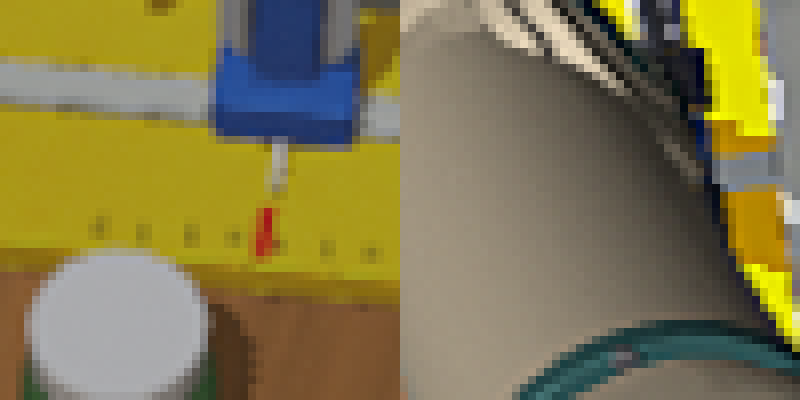

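The side crop shows the pointer tip at (275,190) and the mark running from (268,208) to (260,256), so the stop seems slightly short of the mark.

```bash
python3 - <<'E'
from h import *
d,e=pickle.load(open('m.pkl','rb'))
p=np.array([605.8,-23.9,.1508])
tb=lambda X:rot(p[2]).T@(X-[p[0],p[1],0])
m=red(d,(244,264,254,274));print(m,tb(ray(d,m,18)))
i=d['img'].astype(float)
# pointer column centroid per row: whiteness = blue channel over yellow background
for r in range(257,266):
    b=np.clip(i[r,245:256,0]-65,0,None);print(r,b.round().astype(int).tolist(),end=' ')
    c=(b*np.arange(245,256)).sum()/max(b.sum(),1);print(round(c,2),[tb(ray(d,(c,r),z)).round(1)[:2].tolist() for z in(20,24,30)])
E
```

```text
[247.61450925 268.54623044] [-34.43653676 235.25638744  18.        ]
257 [28, 43, 32, 20, 58, 52, 26, 28, 32, 33, 39] 250.0 [[-37.0, 196.8], [-37.3, 199.9], [-37.6, 204.6]]
258 [0, 0, 0, 0, 91, 76, 0, 0, 1, 3, 23] 250.2 [[-37.9, 200.2], [-38.2, 203.3], [-38.5, 208.0]]
259 [0, 0, 0, 0, 92, 71, 0, 0, 0, 0, 0] 249.44 [[-36.2, 203.9], [-36.4, 207.0], [-36.8, 211.7]]
260 [0, 0, 0, 0, 86, 65, 0, 0, 0, 0, 0] 249.43 [[-36.5, 207.3], [-36.8, 210.4], [-37.1, 215.1]]
261 [0, 0, 0, 2, 66, 41, 0, 0, 0, 0, 0] 249.36 [[-36.7, 210.8], [-36.9, 213.9], [-37.3, 218.5]]
262 [0, 0, 0, 23, 66, 35, 0, 0, 0, 0, 0] 249.1 [[-36.3, 214.3], [-36.6, 217.4], [-36.9, 222.0]]
263 [0, 0, 0, 4, 26, 0, 0, 0, 0, 0, 0] 248.87 [[-36.0, 217.8], [-36.3, 220.8], [-36.6, 225.4]]
264 [0, 0, 0, 0, 0, 0, 0, 0, 0, 0, 0] 0.0 [[632.8, 298.1], [629.6, 300.8], [624.9, 304.9]]
265 [0, 0, 0, 0, 0, 0, 0, 0, 0, 0, 0] 0.0 [[631.0, 301.3], [627.9, 304.0], [623.2, 308.0]]
```

Request:
apply_moves(
  deltas=[
    [[0,0,0,0,0.006,0,0],[0,0,0,0,0,0,0],[0,0,0,0,0,0,0]],
  ],
)

```text
time: 5.0
tool_pos: [544.3, 150.0, 79.3]
tcp_rot: [[-0.151, 0.989, 0.0], [0.989, 0.151, -0.0], [-0.0, 0.0, -1.0]]
wrist_force: [0.3, -1.2, 0.3]
opening: 23.7
gripper_force: 30.0
```

```bash
cat > pm.py <<'E'
from h import *
from plant import get_image
d=get_image('side');plan([])
p=np.array([605.8,-23.9,.1508]);tb=lambda X:rot(p[2]).T@(X-[p[0],p[1],0])
m=red(d,(244,264,254,274));print('mark',tb(ray(d,m,18)).round(1))
i=d['img'].astype(float);v=[]
for r in range(259,263):
    b=np.clip(i[r,245:256,0]-65,0,None);c=(b*np.arange(245,256)).sum()/b.sum();v.append(tb(ray(d,(c,r),23))[0])
print('pointer',np.round(v,1),np.mean(v))
E
python3 pm.py
```

```text
5.05 [544.3 150.   79.3] [ 0.4 -0.9  1.2] 23.7
mark [-34.4 235.3  18. ]
pointer [-35.1 -34.2 -34.4 -34.7] -34.59765464188311
```

Request:
apply_moves(
  deltas=[
    [[0,0,0,0,0,0,1],[0,0,0,0,0,0,1],[0,0,0,0,0,0,1],[0,0,0,0,0,0,1],[0,0,0,0,0,0,1]],
  ],
)

```text
time: 5.55
tool_pos: [544.5, 150.4, 79.2]
tcp_rot: [[-0.151, 0.989, -0.0], [0.989, 0.151, 0.0], [0.0, -0.0, -1.0]]
wrist_force: [-0.6, -0.4, 0.4]
opening: 60.5
gripper_force: 0.0
```

Request:
apply_moves(
  deltas=[
    [[0,0,0,0,0,-0.05,1],[0,0,0,0,0,-0.1,1],[0,0,0,0,0,-0.1,1],[0,0,0,0,0,-0.05,1]],
  ],
)

```text
time: 5.95
tool_pos: [545.5, 150.9, 171.7]
tcp_rot: [[-0.151, 0.989, 0.003], [0.989, 0.151, 0.001], [0.001, 0.003, -1.0]]
wrist_force: [-0.8, -0.7, 0.4]
opening: 91.7
gripper_force: 0.0
```

```bash
python3 pm.py; python3 - <<'E'
from h import *
plan([((451,-48,165),1.722,6),((451,-48,120),1.722,3)])
E
```

```text
6.0 [546.5 151.2 173.1] [0.4 0.5 0.9] 93.2
mark [-34.4 235.3  18. ]
pointer [-35.1 -34.3 -34.4 -34.7] -34.618972858153604
6.0 [546.5 151.2 173.1] [0.4 0.5 0.9] 93.2
[0.0, -0.0, 0.0, -0.101, -0.069, 0.004, 1.0],
[0.0, -0.0, 0.0, -0.101, -0.069, 0.004, 1.0],
[0.0, -0.0, 0.0, -0.101, -0.069, 0.004, 1.0],
[0.0, -0.0, 0.0, -0.101, -0.069, 0.004, 1.0],
[0.0, -0.0, 0.0, -0.101, -0.069, 0.004, 1.0],
[0.0, -0.0, 0.0, -0.101, -0.069, 0.004, 1.0],

[0.001, -0.0, 0.0, -0.0, -0.0, 0.05, 1.0],
[0.001, -0.0, 0.0, -0.0, -0.0, 0.05, 1.0],
[0.001, -0.0, 0.0, -0.0, 0.0, 0.05, 1.0],
```

Request:
apply_moves(
  deltas=[
    [[0,0,0,-0.101,-0.069,0.004,1],[0,0,0,-0.101,-0.069,0.004,1],[0,0,0,-0.101,-0.069,0.004,1],[0,0,0,-0.101,-0.069,0.004,1],[0,0,0,-0.101,-0.069,0.004,1]],
  ],
)

```text
time: 6.5
tool_pos: [464.0, -16.3, 162.7]
tcp_rot: [[-0.151, 0.989, -0.001], [0.989, 0.151, 0.0], [0.0, -0.001, -1.0]]
wrist_force: [0.6, -1.1, -0.3]
opening: 93.8
gripper_force: 0.0
```

Request:
apply_moves(
  deltas=[
    [[0,0,0,-0.101,-0.069,0.004,1],[0,0,0,0,0,0.05,1],[0,0,0,0,0,0.05,1],[0,0,0,0,0,0.05,1],[0,0,0,0,0,0,1]],
  ],
)

```text
time: 7.0
tool_pos: [447.7, -48.2, 115.4]
tcp_rot: [[-0.151, 0.989, -0.004], [0.989, 0.151, 0.0], [0.001, -0.004, -1.0]]
wrist_force: [-0.3, 0.1, -0.3]
opening: 94.3
gripper_force: 0.0
```

```bash
python3 - <<'E'
from h import *
from plant import get_image
plan([((451,-48,86.5),1.722,3)])
d=get_image('side');e=get_image('top')
a=cv2.resize(d['img'][130:230,240:340],(400,400),interpolation=3);b=cv2.resize(e['img'][190:270,220:300],(400,400),interpolation=3)
cv2.imwrite('pics/a3.png',np.hstack([a,b]))
E
```

```text
7.0 [447.7 -48.2 115.4] [-0.3  0.1 -0.3] 94.3
[-0.0, -0.0, 0.0, -0.0, 0.004, 0.032, 1.0],
[-0.0, -0.0, 0.0, -0.0, 0.004, 0.032, 1.0],
[-0.0, -0.0, 0.0, -0.0, 0.004, 0.032, 1.0],
```

View pics/a3.png

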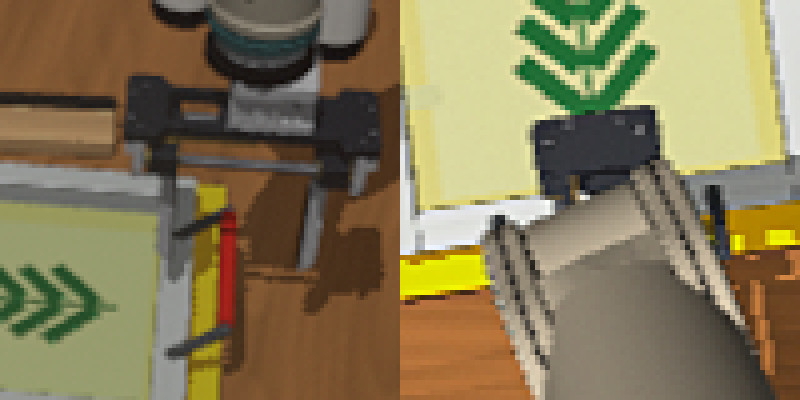

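The side view shows fingertips at (172,270) and (308,268), either side of the bar at (228,270), so I'm descending and closing.

Request:
apply_moves(
  deltas=[
    [[0,0,0,0,0.004,0.032,1],[0,0,0,0,0.004,0.032,1],[0,0,0,0,0.004,0.032,1],[0,0,0,0,0,0,0.4],[0,0,0,0,0,0,0]],
  ],
)

```text
time: 7.6
tool_pos: [452.5, -47.4, 87.9]
tcp_rot: [[-0.151, 0.989, -0.001], [0.989, 0.151, 0.0], [0.0, -0.001, -1.0]]
wrist_force: [0.1, -0.3, 0.4]
opening: 81.6
gripper_force: 0.0
```

Request:
apply_moves(
  deltas=[
    [[0,0,0,0,0,0,0],[0,0,0,0,0,0,0],[0,0,0,0,0,0,0],[0,0,0,0,0,0,0],[0,0,0,0,0,0,0]],
  ],
)

```text
time: 8.1
tool_pos: [452.8, -47.7, 88.4]
tcp_rot: [[-0.151, 0.989, 0.0], [0.989, 0.151, -0.0], [-0.0, 0.0, -1.0]]
wrist_force: [0.8, -0.6, 0.5]
opening: 41.8
gripper_force: 0.0
```

Request:
apply_moves(
  deltas=[
    [[0,0,0,0,0,0,0],[0,0,0,0,0,0,0],[0,0,0,0,0,0,0],[0,0,0,0,0,0,0],[0,0,0,0,0,0,0]],
  ],
)

```text
time: 8.6
tool_pos: [451.8, -47.8, 88.2]
tcp_rot: [[-0.151, 0.989, -0.002], [0.989, 0.151, -0.0], [-0.0, -0.002, -1.0]]
wrist_force: [-2.2, -0.1, 1.2]
opening: 13.1
gripper_force: 30.0
```

```bash
python3 - <<'E'
from h import *
u=np.linspace(0,1,21);s=u*u*(3-2*u);th=np.radians(40)*s+.1424
y=-303.07*np.cos(th)/300;z=-303.07*np.sin(th)/300
c=np.c_[y,z].round(3);print(np.diff(c,axis=0).round(3).tolist(),(c[-1]-c[0]))
E
```

```text
[[0.001, -0.005], [0.002, -0.015], [0.004, -0.023], [0.006, -0.03], [0.009, -0.035], [0.011, -0.041], [0.014, -0.044], [0.018, -0.046], [0.021, -0.048], [0.023, -0.047], [0.026, -0.046], [0.028, -0.043], [0.029, -0.04], [0.029, -0.037], [0.027, -0.032], [0.025, -0.027], [0.022, -0.021], [0.017, -0.016], [0.01, -0.01], [0.004, -0.004]] [ 0.326 -0.61 ]
```

Request:
apply_moves(
  deltas=[
    [[0,0,0,0,0.001,-0.005,0],[0,0,0,0,0.002,-0.015,0],[0,0,0,0,0.004,-0.023,0],[0,0,0,0,0.006,-0.03,0],[0,0,0,0,0.009,-0.035,0]],
  ],
)

```text
time: 9.1
tool_pos: [458.3, -46.8, 121.3]
tcp_rot: [[-0.151, 0.989, -0.002], [0.989, 0.151, -0.0], [-0.0, -0.002, -1.0]]
wrist_force: [-3.0, -0.7, -3.7]
opening: 12.9
gripper_force: 30.0
```

```bash
python3 - <<'E'
from h import *
plan([])
E
```

```text
9.1 [458.3 -46.8 121.3] [-3.  -0.7 -3.7] 12.9
```

Carrying about 3.7 N, so the grip is holding. I'll continue along the arc.

Request:
apply_moves(
  deltas=[
    [[0,0,0,0,0.011,-0.041,0],[0,0,0,0,0.014,-0.044,0],[0,0,0,0,0.018,-0.046,0],[0,0,0,0,0.021,-0.048,0],[0,0,0,0,0.023,-0.047,0]],
  ],
)

```text
time: 9.6
tool_pos: [485.0, -42.8, 189.8]
tcp_rot: [[-0.151, 0.989, 0.0], [0.989, 0.151, -0.0], [-0.0, 0.0, -1.0]]
wrist_force: [-0.4, -1.8, -4.1]
opening: 13.1
gripper_force: 30.0
```

Request:
apply_moves(
  deltas=[
    [[0,0,0,0,0.026,-0.046,0],[0,0,0,0,0.028,-0.043,0],[0,0,0,0,0.029,-0.04,0],[0,0,0,0,0.029,-0.037,0],[0,0,0,0,0.027,-0.032,0]],
  ],
)

```text
time: 10.1
tool_pos: [526.9, -36.5, 249.4]
tcp_rot: [[-0.151, 0.989, 0.002], [0.989, 0.151, -0.0], [-0.001, 0.002, -1.0]]
wrist_force: [0.5, -0.5, -4.7]
opening: 12.7
gripper_force: 30.0
```

Request:
apply_moves(
  deltas=[
    [[0,0,0,0,0.025,-0.027,0],[0,0,0,0,0.022,-0.021,0],[0,0,0,0,0.017,-0.016,0],[0,0,0,0,0.01,-0.01,0],[0,0,0,0,0.004,-0.004,0]],
  ],
)

```text
time: 10.6
tool_pos: [549.1, -33.2, 271.5]
tcp_rot: [[-0.151, 0.989, -0.001], [0.989, 0.151, -0.001], [-0.001, -0.001, -1.0]]
wrist_force: [-4.6, -3.2, 1.2]
opening: 12.9
gripper_force: 30.0
```

```bash
python3 pm.py; python3 - <<'E'
from h import *
from plant import get_image
d=get_image('side');e=get_image('top');pickle.dump((d,e),open('m2.pkl','wb'))
a=cv2.resize(d['img'][80:300,150:350],(400,440),interpolation=3);b=cv2.resize(e['img'][100:270,150:310],(400,425),interpolation=3)
c=np.zeros((440,800,3),np.uint8);c[:,:400]=a;c[:425,400:]=b;cv2.imwrite('pics/a4.png',c)
E
```

```text
10.65 [549.1 -33.2 271.5] [-4.2 -2.   1.8] 13.2
mark [-34.4 235.3  18. ]
pointer [-35.1 -34.2 -34.4 -34.7] -34.596564973497564
```

View pics/a4.png

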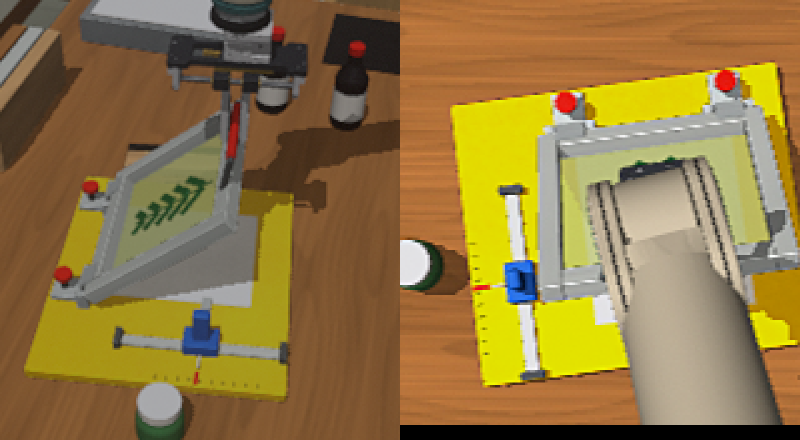

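The screen is raised with the fingers on the red bar at (233,130) in the side view. The stop's pointer is at the mark (197,375), and the bystanders look undisturbed. I'll check the angle from the bar in the image.

```bash
python3 - <<'E'
from h import *
d,e=pickle.load(open('m2.pkl','rb'));D=pickle.load(open('side.pkl','rb'))
p=np.array([605.8,-23.9,.1508])
def bar(t):
    a=np.radians(t)+.1424
    W=np.array([[142-303.07*np.cos(a),y,37+303.07*np.sin(a)] for y in(-60,60)])
    return proj(d,W@rot(p[2]).T+[p[0],p[1],0])
def pix(i,x0,y0,x1,y1):
    i=i[y0:y1,x0:x1].astype(int);Y,X=np.nonzero(i[...,2]-np.maximum(i[...,0],i[...,1])>60);return np.c_[X+x0,Y+y0]
for name,dd,w,ts in(('shut',D,(285,175,310,225),(-1,0,1)),('now',d,(255,120,280,175),(37,38,39,40,41,42,43))):
    q=pix(dd['img'],*w);print(name,len(q),q.min(0),q.max(0))
    for t in ts:
        b=bar(t);v=(b[1]-b[0])/np.linalg.norm(b[1]-b[0]);n=np.array([-v[1],v[0]]);print(t,b.round(1).tolist(),round(np.mean((q-b[0])@n),2))
E
```

```text
shut 116 [294 183] [299 210]
-1 [[297.1, 184.9], [296.4, 212.1]] 0.33
0 [[297.1, 183.6], [296.4, 210.8]] 0.23
1 [[297.0, 182.4], [296.2, 209.5]] 0.09
now 105 [263 132] [269 158]
37 [[272.6, 136.4], [269.8, 162.5]] 5.23
38 [[271.3, 135.3], [268.5, 161.3]] 3.82
39 [[270.0, 134.1], [267.1, 160.1]] 2.37
40 [[268.7, 133.0], [265.7, 159.0]] 0.88
41 [[267.4, 131.9], [264.2, 157.8]] -0.64
42 [[266.0, 130.8], [262.7, 156.6]] -2.19
43 [[264.6, 129.7], [261.2, 155.5]] -3.79
```

Request:
apply_moves(
  deltas=[
    [[0,0,0,0,0,0,0],[0,0,0,0,0,0,0],[0,0,0,0,0,0,0],[0,0,0,0,0,0,0],[0,0,0,0,0,0,0]],
  ],
)

```text
time: 11.25
tool_pos: [548.6, -33.3, 271.0]
tcp_rot: [[-0.151, 0.989, -0.002], [0.989, 0.151, -0.001], [-0.0, -0.002, -1.0]]
wrist_force: [-4.0, -1.8, 0.4]
opening: 13.0
gripper_force: 30.0
```

```bash
python3 -c "
from plant import status,ctrl
s=status.observe();print(s['tool_pos'],s['wrist_force'],s['opening'])
print(ctrl.hand_in())"
```

```text
[548.56638287 -33.27212145 271.00369782] [-4.00911154 -1.84910268  0.39013688] 12.99766198934745
the job is handed in; nothing more can be done
None
```

I handed the job in at about 11 s: the stop's pointer measured about 0.2 mm from the red mark, and the screen is raised to about 40° with the gripper still holding the bar.

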